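# Load the card dryer and switch on its purple toggles

### The job

Push the dryer's tray with the stick-art card fully home, then flip both purple toggles all the way on (away from the tray front). Do not knock the yellow toggles, which must stay as they are, some on and some off, and leave the other things on the dryer and the table where they are.

Things in the scene. Friction and masses are not known exactly. Their poses are not given: they have to be found in the camera images.
- dryer: flat white card dryer, fixed on the table: 180 mm deep (x), 250 mm wide (y), 75 mm high; origin at the centre of its underside, z up, its open front with the tray faces -x. On its top is a row of seven toggle levers
- toggle_row (a point): middle of the row of toggles, on the hinge line, which runs along dryer y at dryer x = -30 mm, z = 81 mm (level with the top of the grey plates, 6 mm thick and 44 mm in x, that carry the levers). Levers 25 mm apart, y from -75 to 75 mm, in an order that changes from run to run; an upright lever reaches z = 123 mm
- tray_front (a point): centre of the outer (robot-side) face of the upright steel front plate of the drying tray, which carries a purple and yellow card with black sticks; plate 216 mm wide, 6 mm thick, from 10 to 52 mm above the table, this point 35 mm above the table. With the tray home the face stands 45 mm in front of the housing (dryer x = -135 mm)
- tray (a joint): how far the tray is drawn out along dryer -x, m: 0 = fully home against its stop, at most 0.10. Slides stiffly (about 2 N, plus 8 N per m/s) and stays where it is left
- purple_1_tip (a point): purple toggle lever in the row on top of the dryer, a round bat 9 mm thick with a 12 mm ball tip; this point is the ball's centre, 36 mm from the hinge
- purple_1 (a joint): hinge of that lever, rad: 0 = off, leaning 0.45 rad towards the tray front (dryer -x); 0.9 = on, leaning 0.45 rad away (dryer +x); end stops at both. It turns stiffly (0.05 N m, about 1.5 N at the tip) and stays wherever it is left, so push it all the way over. Starts off.
- purple_2_tip (a point): purple toggle lever in the row on top of the dryer, a round bat 9 mm thick with a 12 mm ball tip; this point is the ball's centre, 36 mm from the hinge
- purple_2 (a joint): hinge of that lever, rad: 0 = off, leaning 0.45 rad towards the tray front (dryer -x); 0.9 = on, leaning 0.45 rad away (dryer +x); end stops at both. It turns stiffly (0.05 N m, about 1.5 N at the tip) and stays wherever it is left, so push it all the way over. Starts off.
- yellow_1_tip (a point): yellow toggle lever in the row on top of the dryer, a round bat 9 mm thick with a 12 mm ball tip; this point is the ball's centre, 36 mm from the hinge
- yellow_1 (a joint): hinge of that lever, rad: 0 = off, leaning 0.45 rad towards the tray front (dryer -x); 0.9 = on, leaning 0.45 rad away (dryer +x); end stops at both. It turns stiffly (0.05 N m, about 1.5 N at the tip) and stays wherever it is left, so push it all the way over. Starts off.
- yellow_2_tip (a point): yellow toggle lever in the row on top of the dryer, a round bat 9 mm thick with a 12 mm ball tip; this point is the ball's centre, 36 mm from the hinge
- yellow_2 (a joint): hinge of that lever, rad: 0 = off, leaning 0.45 rad towards the tray front (dryer -x); 0.9 = on, leaning 0.45 rad away (dryer +x); end stops at both. It turns stiffly (0.05 N m, about 1.5 N at the tip) and stays wherever it is left, so push it all the way over. Starts off.
- yellow_3_tip (a point): yellow toggle lever in the row on top of the dryer, a round bat 9 mm thick with a 12 mm ball tip; this point is the ball's centre, 36 mm from the hinge
- yellow_3 (a joint): hinge of that lever, rad: 0 = off, leaning 0.45 rad towards the tray front (dryer -x); 0.9 = on, leaning 0.45 rad away (dryer +x); end stops at both. It turns stiffly (0.05 N m, about 1.5 N at the tip) and stays wherever it is left, so push it all the way over. Starts off.
- yellow_4_tip (a point): yellow toggle lever in the row on top of the dryer, a round bat 9 mm thick with a 12 mm ball tip; this point is the ball's centre, 36 mm from the hinge
- yellow_4 (a joint): hinge of that lever, rad: 0 = off, leaning 0.45 rad towards the tray front (dryer -x); 0.9 = on, leaning 0.45 rad away (dryer +x); end stops at both. It turns stiffly (0.05 N m, about 1.5 N at the tip) and stays wherever it is left, so push it all the way over. Starts on.
- yellow_5_tip (a point): yellow toggle lever in the row on top of the dryer, a round bat 9 mm thick with a 12 mm ball tip; this point is the ball's centre, 36 mm from the hinge
- yellow_5 (a joint): hinge of that lever, rad: 0 = off, leaning 0.45 rad towards the tray front (dryer -x); 0.9 = on, leaning 0.45 rad away (dryer +x); end stops at both. It turns stiffly (0.05 N m, about 1.5 N at the tip) and stays wherever it is left, so push it all the way over. Starts on.
- tape_roll: loose roll of tan tape, 56 mm across, 24 mm high, lying flat on the dryer's top behind the toggles; origin at the centre of its underside
- bowl: loose steel bowl, 124 mm across, 55 mm high, on the table left of the dryer; origin under its centre
- glue: loose white glue bottle with orange cap, 52 mm across, 130 mm high; origin under its centre
- pencil_tin: loose red pencil tin lying on the table, 200 x 75 x 32 mm; origin under its centre
- scissors: loose scissors with green handles lying on the table, about 215 mm long, handles to their -x; origin near the pivot, on the table
- brush_pot: loose blue pot with three brushes, 72 mm across, 190 mm high in all; origin under its centre

How it is judged:
By the outcome, as a careful person would: the job done as asked, in the order asked, and still so for the second after the job is handed in, with the robot touching nothing.
It also fails if it takes over 51 s, if anything falls off the work surface, if the arm or the gripper's body presses on something with over 40 N, if the wrist force passes 120 N, or if a joint passes its speed limit or range.

### The arm

A 6-joint arm with a two-finger parallel gripper is mounted at the origin on the work surface. World frame = base frame: x ahead of the robot, y to its left, z up, the work surface at z = 0. Lengths are in m, angles in degrees, forces in N, time in s.
With the tool pointing down it reaches from about 0.3 to 0.75 m from the base axis. Payload 8.5 kg.
Tool frame: the origin (TCP) lies between the finger pads; the fingertips stand 19 mm ahead of it and the grasp point (between the pads) is the TCP; z points along the fingers, y is the direction in which the jaws open and shut (so a half turn about z gives the same grasp; the last joint's range is limited). The gripper opens to 85 mm and grips with 20 to 120 N. Pads are 22 mm wide; open, the fingers measure 114 mm over their backs; the gripper's body (76 mm by 85 mm) begins 54 mm behind the grasp point. The pads swing forward as they close: fully open they stand 13 mm farther back than shut.
Start: joints at [-79.429, 21.807, 74.336, -0, 83.858, -12.336], TCP at [0.214, -0.507, 0.25] pointing down, gripper open.
Joint ranges: [-178.18, 178.18], [-50.72, 133.34], [12.68, 142.11], [-81.47, 261.47], [9.98, 163.14], [-165.26, 165.26]. Speed limits (degrees/s): [136.94, 136.94, 180, 180, 180, 180].

### API

Orientations are given as a 3x3 rotation matrix whose columns are the frame's x, y, z axes.
In Python, from rig import env gives the robot as it stands.
- The arm moves only by the shell command python3 -m pendant 'ROWS' [OPENING] [FORCE]. ROWS is JSON, a list of rows, each a list of 2 entries, a list of its own where there are three numbers: the shift along the tool's x, y, z scaled (see below), then the turn, a rotation vector about the tool's x, y, z scaled (see below). A call has 1 to 20 rows; each row shifts and turns the commanded pose from where the row before left it, along the tool's axes as they then stand; what a row does not reach is not made up. The controller multiplies each number of a shift by 0.1 m and each number of a turn by pi/2 rad. A row lasts 1/8 s, in which the tool goes at most 62.5 mm and 10.7 degrees, less where a joint would pass 70% of its speed; a pose out of reach is approached as far as the arm can. A call with a number of a shift or a turn outside -1 to 1 is refused whole. A call with a gripper value outside its range is refused whole. OPENING is the gripper command: -1 is shut, 1 is fully open, values between are in proportion, set as the call begins (- or left out, the last holds). The fingers move at their own pace and stop on an object; FORCE is the grip in N (left out, the last holds). Time passes only in rows, so rows that do not move let the fingers close. It gives the time, the measured TCP pose, the force and the opening at its end, in the units of the state.
- env.observe(): the state, without advancing time (a new reading comes with each control period).
- env.get_image(name): name is "side" or "top" or "wrist"; returns a dict with "image" (400x640x3 uint8, red, green, blue), "K" (3x3 intrinsics, pixels), "R" (3x3) and "t" (3): a world point X has camera coordinates R X + t. Camera axes: x right, y down, z forward; pixel columns grow to the right and rows downward; lengths in m; the calibration is good to about 2 mm. A picture is of the moment at which its call begins. There is no depth.
- env.close_job(): hands the job in, once; it reports no verdict.
The state is a dict: "time_s": time; "q": joint angles; "qvel": joint speeds; "joint_efforts": joint torques, N m; "position": TCP position; "tool_rot": TCP orientation; "ft_force": force on the tool from outside, world axes, zero at the start; "wrist_torque": the same for the moment, N m; "grip_width": finger opening in m.
Only numpy, scipy, OpenCV 4.12 (cv2) and the standard library are available. Lean on these libraries where they do the work, as an engineer would, in place of code of your own. Each camera call takes 0.05 s, during which the arm holds its last target.

## Working session

There is one attempt and no reset: what is moved stays moved. The work goes in short steps, Python scripts to look and compute and a shell command to move; the robot and the scene stay as the last step left them, time stands still between calls to the robot, and variables do not carry over. Pictures are saved under pics/ and viewed, and the job is handed in when it is done.

```bash
ls; mkdir -p pics
python3 - <<'E'
from rig import env
import cv2
s=env.observe(); print(s['time_s'],s['position'],s['tool_rot'],s['grip_width'])
for n in ['side','top','wrist']:
    d=env.get_image(n); cv2.imwrite(f'pics/{n}0.png',d['image'][:,:,::-1]); print(n,d['K'],d['R'],d['t'])
E
```

```text
pics
0.0 [ 0.21401958 -0.50635979  0.24971667] [[ 9.21132669e-01  3.89248680e-01 -2.69060587e-04]
 [ 3.89248654e-01 -9.21131627e-01  1.41846157e-03]
 [ 3.04294077e-04 -1.41132276e-03 -9.99998958e-01]] 0.08516699572819594
side [[482.79647783   0.         326.04361831]
 [  0.         482.79647783 200.27562595]
 [  0.           0.           1.        ]] [[ 0.98999387 -0.13908401  0.02382804]
 [-0.05701022 -0.54869164 -0.83407873]
 [ 0.12908127  0.82437438 -0.55113057]] [-0.51678656  0.10961717  1.51641992]
top [[410.58393288   0.         320.78407881]
 [  0.         410.58393288 201.23724508]
 [  0.           0.           1.        ]] [[ 2.75234716e-05 -9.99999168e-01  1.28942544e-03]
 [-9.83377503e-01 -2.61190545e-04 -1.81572627e-01]
 [ 1.81572813e-01 -1.26299446e-03 -9.83376692e-01]] [-0.01204344  0.52229997  1.09790772]
wrist [[357.48414933   0.         326.34161468]
 [  0.         357.48414933 199.44760431]
 [  0.           0.           1.        ]] [[ 0.39009129 -0.92077475 -0.00162537]
 [-0.87963446 -0.37318257  0.29492031]
 [-0.27216174 -0.11361611 -0.95552047]] [-0.54824515 -0.03932129  0.38025776]
```

View pics/side0.png

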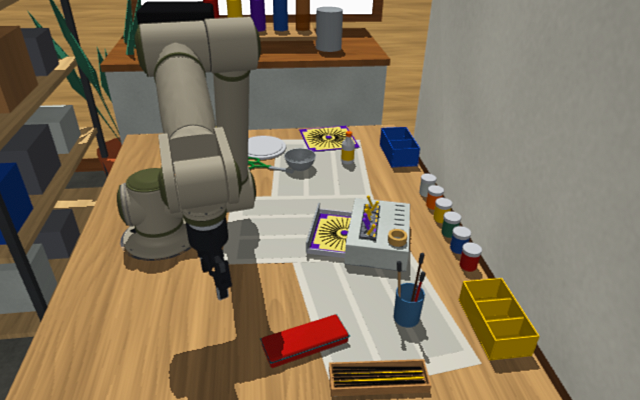

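View pics/top0.png

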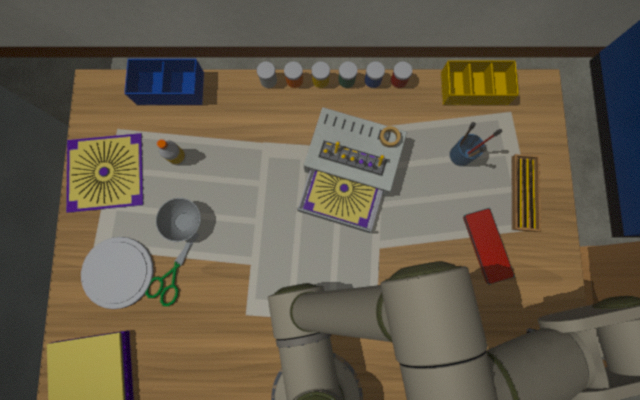

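View pics/wrist0.png

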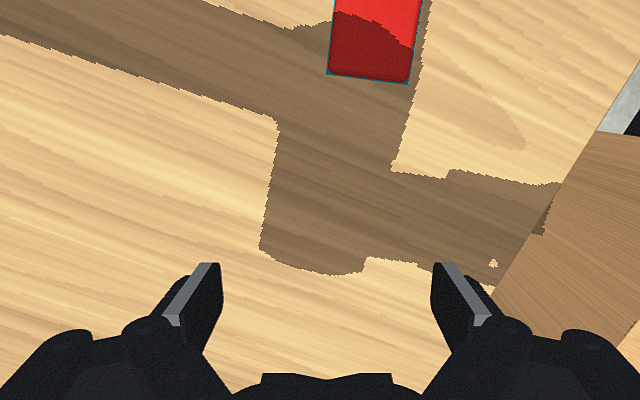

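The top view shows the dryer around (355,150) with the tray drawn out toward (340,205). The lever row sits near (352,155) and is yawed. I'll zoom in.

Run:
```python
import cv2
a=cv2.imread('pics/top0.png')[100:240,285:425]; cv2.imwrite('pics/top0z.png',cv2.resize(a,None,fx=4.2,fy=4.2,interpolation=cv2.INTER_CUBIC))
a=cv2.imread('pics/side0.png')[185:275,300:420]; cv2.imwrite('pics/side0z.png',cv2.resize(a,None,fx=6,fy=6,interpolation=cv2.INTER_CUBIC))
```

```text
(no output)
```

View pics/top0z.png

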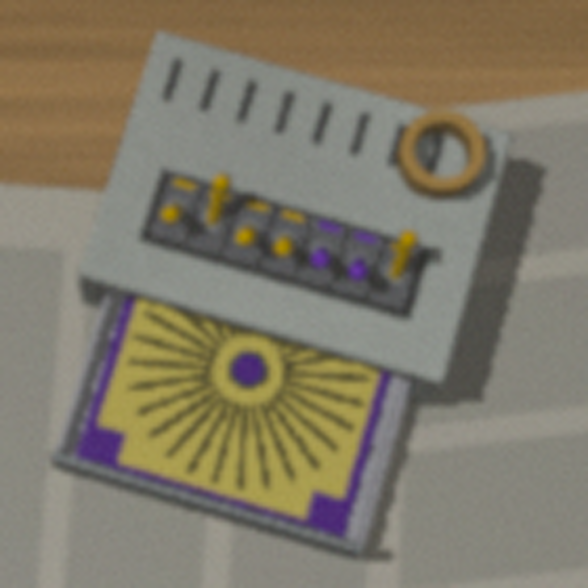

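View pics/side0z.png

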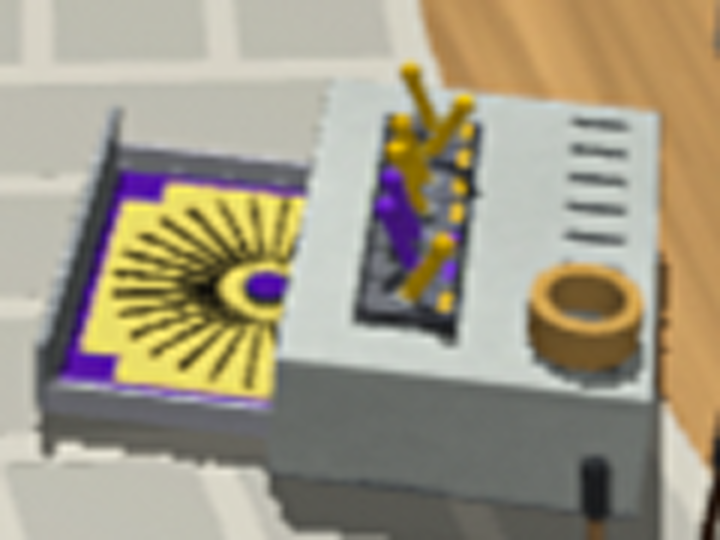

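```bash
cat > h.py <<'E'
import numpy as np,cv2
from rig import env
def ray(d,u,v):
    K,R,t=d['K'],d['R'],d['t']; c=-R.T@t
    w=R.T@np.linalg.solve(K,[u,v,1.]); return c,w
def plane(d,u,v,z):
    c,w=ray(d,u,v); return c+w*(z-c[2])/w[2]
def tri(d1,p1,d2,p2):
    c1,w1=ray(d1,*p1);c2,w2=ray(d2,*p2)
    s=np.linalg.lstsq(np.c_[w1,-w2],c2-c1,rcond=None)[0]
    a=c1+w1*s[0];b=c2+w2*s[1]; return (a+b)/2,np.linalg.norm(a-b)
def px(d,X):
    p=d['K']@(d['R']@np.array(X)+d['t']); return p[:2]/p[2]
E
python3 - <<'E'
from h import *
T=env.get_image('top');S=env.get_image('side')
z=lambda u,v:((u+.5)/4.2-.5+285,(v+.5)/4.2-.5+100)
zs=lambda u,v:((u+.5)/6-.5+300,(v+.5)/6-.5+185)
C=[plane(T,*z(*p),.075)[:2] for p in [(160,33),(508,135),(440,383),(82,280)]]
C=np.array(C);print(C, C.mean(0)); 
for i in range(4):
    e=C[(i+1)%4]-C[i];print('edge',np.linalg.norm(e),np.degrees(np.arctan2(e[1],e[0])))
Cs=np.array([plane(S,*zs(*p),.075)[:2] for p in [(660,110),(652,402),(276,360),(328,80)]])
print(Cs,Cs.mean(0))
for i in range(4):
    e=Cs[(i+1)%4]-Cs[i];print('edge',np.linalg.norm(e),np.degrees(np.arctan2(e[1],e[0])))
for p in [(58,462),(362,553)]: print('plate top',plane(T,*z(*p),.052))
# purple & yellow blobs
for n,d,box in (('top',T,(285,100,425,240)),('side',S,(300,185,420,275))):
    im=d['image'];h=cv2.cvtColor(im,cv2.COLOR_RGB2HSV)
    m=cv2.inRange(h,(125,90,40),(150,255,255))
    mm=np.zeros_like(m);x0,y0,x1,y1=box;mm[y0:y1,x0:x1]=m[y0:y1,x0:x1]
    k,l,st,ce=cv2.connectedComponentsWithStats(mm)
    for i in range(1,k):
        if st[i,4]>4: print(n,st[i],ce[i].round(1), )
E
```

```text
[[ 0.78836091 -0.01741277]
 [ 0.71599931 -0.25033163]
 [ 0.54635255 -0.19965497]
 [ 0.61559994  0.03410847]] [ 0.66657818 -0.10832272]
edge 0.24390037986639343 -107.2586081916664
edge 0.17705408080729834 163.3681302011991
edge 0.2438043188309281 73.49921089118818
edge 0.18027975933055898 -16.605774763706187
[[ 0.79243164 -0.01219111]
 [ 0.71864931 -0.25228283]
 [ 0.54823001 -0.20190847]
 [ 0.61869962  0.03559369]] [ 0.66950265 -0.10769718]
edge 0.2511729854217455 -107.08266034709283
edge 0.17770851261257703 163.53280905985986
edge 0.2477362322717016 73.47377443552774
edge 0.18018380340091555 -15.378855111828264
plate top [0.49790815 0.04995112 0.052     ]
plate top [ 0.43773512 -0.1492098   0.052     ]
top [361 153   5   2   8] [363.  153.5]
top [370 155   4   3   8] [371.5 156. ]
top [359 159   5   5  18] [360.9 161.3]
top [368 162   5   5  19] [369.8 163.9]
top [303 171  13  40 128] [309.3 196.9]
top [341 185   7   6  35] [343.8 187.4]
top [357 189  21  39 127] [366.8 214.6]
side [310 213  40  37 164] [320.4 229. ]
side [362 213   8  17  81] [365.9 221. ]
side [374 228   2   4   7] [374.6 229.7]
side [341 231   7   4  24] [344.  232.4]
```

The dryer comes out at about (0.667,-0.108) with a yaw of -16.5°. From +y to -y the levers are Y off, Y on, Y off, Y off, P, P, Y on, so the purples are at dryer y = -25 and -50. I'll move to a standoff in front of the tray at a safe height.

```bash
python3 -m pendant '[[[0.364,-0.362,0],[0,0,0]],[[0.364,-0.362,0],[0,0,0]],[[0.364,-0.362,0],[0,0,0]],[[0.364,-0.362,0],[0,0,0]],[[0.364,-0.362,0],[0,0,0]],[[0.364,-0.362,0],[0,0,0]],[[0.364,-0.362,0],[0,0,0]],[[0.364,-0.362,0],[0,0,0]],[[0.364,-0.362,0],[0,0,0]],[[0.364,-0.362,0],[0,0,0]],[[0,0,0],[0,0,-0.094]],[[0,0,0],[0,0,-0.094]],[[0,0,0],[0,0,-0.094]],[[0,0,0],[0,0,-0.094]],[[0,0,0],[0,0,-0.094]],[[0,0,0],[0,0,-0.094]],[[0,0,0],[0,0,0]],[[0,0,0],[0,0,0]]]' -1 40
python3 - <<'E'
from h import *
W=env.get_image('wrist');T=env.get_image('top');S=env.get_image('side')
for n,d in (('w1',W),('t1',T),('s1',S)): cv2.imwrite(f'pics/{n}.png',d['image'][:,:,::-1])
s=env.observe();print(s['position'],s['tool_rot'],s['grip_width'],s['ft_force'])
print('cam',-W['R'].T@W['t'])
print('P top',[plane(T,*p,.1134) for p in [(360.9,161.3),(369.8,163.9)]])
zs=lambda u,v:((u+.5)/6-.5+300,(v+.5)/6-.5+185)
for a,b in [((360.9,161.3),zs(391,178)),((369.8,163.9),zs(386,204))]: print(tri(T,a,S,b))
E
```

```text
time_s: 2.5
position: [0.4084, -0.0315, 0.2503]
tool_rot: [[0.284, 0.959, -0.0], [0.959, -0.284, 0.0], [0.0, -0.0, -1.0]]
ft_force: [-0.1, -0.5, 0.1]
grip_width: -0.0001
[ 0.40846143 -0.03147702  0.25030955] [[ 2.82521364e-01  9.59261006e-01 -2.64169338e-05]
 [ 9.59261006e-01 -2.82521363e-01  2.48756428e-05]
 [ 1.63988860e-05 -3.23686350e-05 -9.99999999e-01]] 0.00017289079455893179 [0.25305308 0.3787118  0.05272651]
cam [0.42921661 0.04164654 0.3745722 ]
P top [array([ 0.61892029, -0.11925002,  0.1134    ]), array([ 0.61173216, -0.14291873,  0.1134    ])]
(array([ 0.61816954, -0.11886185,  0.11749028]), np.float64(0.000815219835905255))
(array([ 0.61064401, -0.14226536,  0.11892309]), np.float64(0.0008871177044847765))
```

View pics/w1.png

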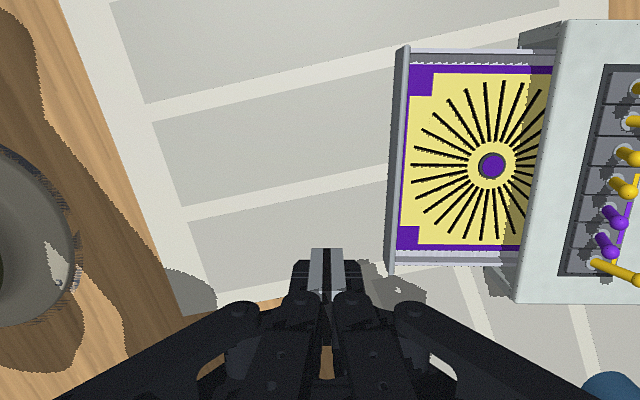

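View pics/t1.png

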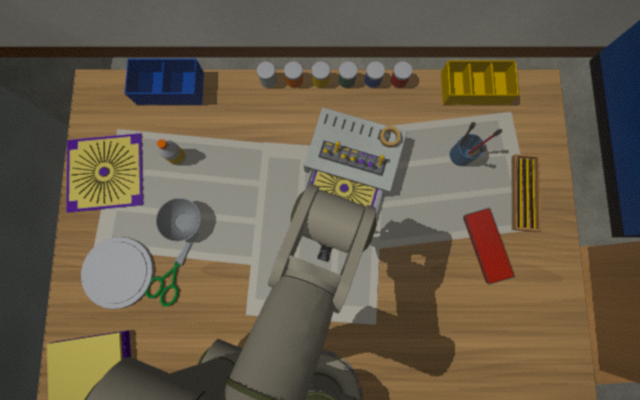

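The wrist view shows the yaw well aligned, with the tray plate edge near column 400. The purple balls are at about (612,216) and (606,246). Next I'll refine from this view and lower the tool.

```bash
python3 - <<'E'
from h import *
W=env.get_image('wrist')
for p in [(611,216),(606,245)]: print('P',plane(W,*p,.1134))
for p in [(407,46),(396,272),(398,46),(387,272)]: print('plate top',plane(W,*p,.052))
for p in [(563,21),(515,303)]: print('dryer front corner',plane(W,*p,.075))
E
python3 -m pendant '[[[0,0,0.53],[0,0,0]],[[0,0,0.53],[0,0,0]],[[0,0,0.53],[0,0,0]],[[0,0,0.53],[0,0,0]],[[0,0,0],[0,0,0]]]'
```

```text
P [ 0.61425306 -0.11057701  0.1134    ]
P [ 0.60905359 -0.13457248  0.1134    ]
plate top [0.50315605 0.05579942 0.052     ]
plate top [ 0.44669831 -0.14686583  0.052     ]
plate top [0.49595679 0.05791321 0.052     ]
plate top [ 0.4380005  -0.14431592  0.052     ]
dryer front corner [0.61539537 0.03857935 0.075     ]
dryer front corner [ 0.54781088 -0.19814975  0.075     ]
time_s: 3.32
position: [0.407, -0.031, 0.0363]
tool_rot: [[0.282, 0.959, -0.007], [0.959, -0.282, 0.003], [0.001, -0.007, -1.0]]
ft_force: [-0.0, 0.4, 0.4]
grip_width: 0.0003
```

```bash
python3 -m pendant '[[[0,0.2,0],[0,0,0]],[[0,0.2,0],[0,0,0]],[[0,0.2,0],[0,0,0]],[[0,0.2,0],[0,0,0]],[[0,0.2,0],[0,0,0]],[[0,0,0],[0,0,0]]]'
```

```text
time_s: 4.08
position: [0.5059, -0.0601, 0.0406]
tool_rot: [[0.282, 0.96, 0.004], [0.96, -0.282, -0.001], [-0.0, 0.004, -1.0]]
ft_force: [1.1, 0.5, 0.0]
grip_width: 0.0
```

```bash
python3 -m pendant '[[[0,0.05,0],[0,0,0]],[[0,0.05,0],[0,0,0]],[[0,0.05,0],[0,0,0]],[[0,0,0],[0,0,0]]]'
```

```text
time_s: 4.58
position: [0.5192, -0.0639, 0.0383]
tool_rot: [[0.281, 0.96, 0.001], [0.96, -0.281, -0.0], [0.0, 0.001, -1.0]]
ft_force: [0.5, -0.0, -0.9]
grip_width: 0.0
```

Run:
```python
from h import *
for n in ('wrist','side'):
    d=env.get_image(n);im=d['image'][:,:,::-1]
    if n=='side': im=cv2.resize(im[170:300,180:420],None,fx=3.2,fy=3.2,interpolation=cv2.INTER_CUBIC)
    cv2.imwrite(f'pics/{n}2.png',im)
s=env.observe();print(s['position'],s['ft_force'])
```

```text
[ 0.51894617 -0.06387842  0.03824231] [ 0.05483592 -0.25350248 -0.07321833]
```

View pics/wrist2.png

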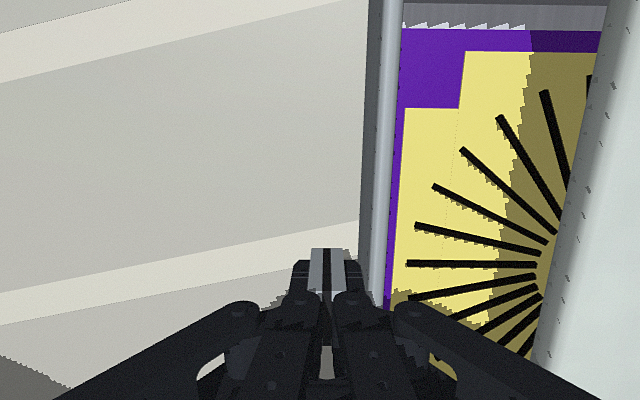

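View pics/side2.png

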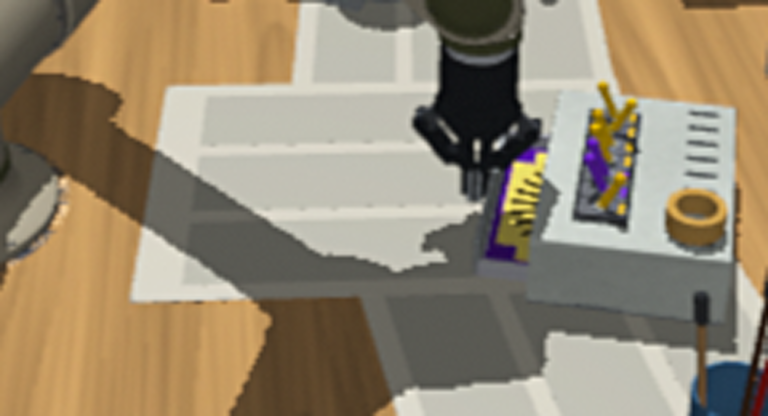

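The fingers are on the plate and the tray is nearly in, with roughly 10 mm left. The gripper knuckles are getting close to the housing's top edge, so I'll back off, raise 18 mm and keep pushing until the force rises.

```bash
python3 -m pendant '[[[0,-0.05,0],[0,0,0]],[[0,0,-0.18],[0,0,0]],[[0,0.05,0],[0,0,0]],[[0,0.04,0],[0,0,0]],[[0,0.04,0],[0,0,0]],[[0,0,0],[0,0,0]]]'; python3 -m pendant '[[[0,0.03,0],[0,0,0]],[[0,0,0],[0,0,0]]]'; python3 -c "
from rig import env
s=env.observe();print(s['position'],s['ft_force'])"
```

```text
time_s: 5.42
position: [0.5267, -0.0661, 0.0558]
tool_rot: [[0.281, 0.96, -0.0], [0.96, -0.281, 0.0], [0.0, -0.0, -1.0]]
ft_force: [0.2, -0.0, 0.4]
grip_width: -0.0002
time_s: 5.68
position: [0.5274, -0.0663, 0.0558]
tool_rot: [[0.281, 0.96, -0.006], [0.96, -0.281, 0.001], [-0.0, -0.006, -1.0]]
ft_force: [-9.6, 1.2, 4.9]
grip_width: 0.0001
[ 0.52735115 -0.06629915  0.05584166] [-9.61263132  1.18478393  4.89640972]
```

```bash
python3 -m pendant '[[[0,0.02,0],[0,0,0]],[[0,0,0],[0,0,0]]]'
python3 - <<'E'
from h import *
for n in ('wrist','side'):
    d=env.get_image(n);im=d['image'][:,:,::-1]
    if n=='side': im=cv2.resize(im[170:300,300:420],None,fx=4.5,fy=4.5,interpolation=cv2.INTER_CUBIC)
    cv2.imwrite(f'pics/{n}3.png',im)
E
```

```text
time_s: 5.92
position: [0.5276, -0.0663, 0.0557]
tool_rot: [[0.281, 0.96, -0.01], [0.96, -0.281, 0.003], [-0.0, -0.01, -1.0]]
ft_force: [-17.4, 2.7, 10.4]
grip_width: -0.0
```

View pics/wrist3.png

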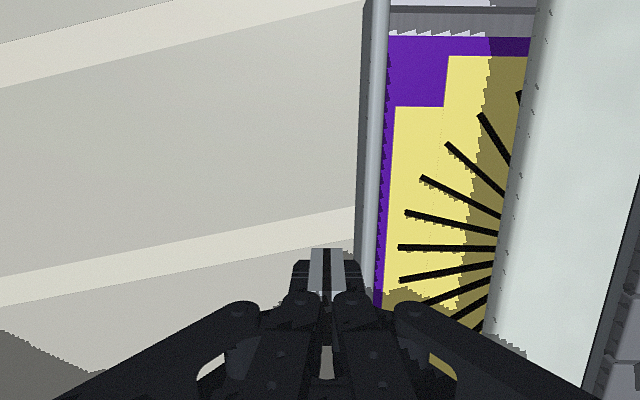

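View pics/side3.png

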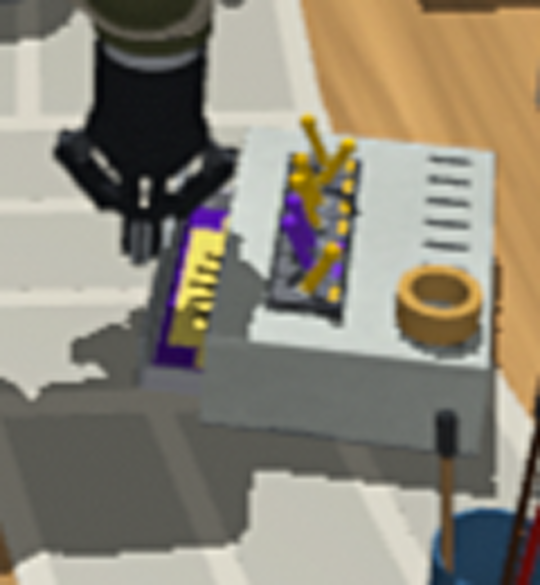

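Run:
```python
from h import *
W=env.get_image('wrist')
a=[plane(W,*p,.052)[:2] for p in [(370,20),(361,200)]]
b=[plane(W,*p,.075)[:2] for p in [(537,20),(500,200)]]
e=np.array(b[1])-b[0];e/=np.linalg.norm(e);n=np.array([-e[1],e[0]])
print(a,b,[n@(b[0]-q) for q in a], np.degrees(np.arctan2(*(-e)[::-1])))
im=W['image'][:,:,::-1]; cv2.imwrite('pics/w3z.png',cv2.resize(im[0:260,330:570],None,fx=2.3,fy=2.3,interpolation=cv2.INTER_CUBIC))
for v in (60,150,200):
    print(v,[ (u,int(im[v,u].mean())) for u in list(range(350,396,2))],[ (u,int(im[v,u].mean())) for u in list(range(490,540,2))])
```

```text
[array([0.56757471, 0.02348648]), array([ 0.54936437, -0.03482022])] [array([0.60664641, 0.00801451]), array([ 0.59016432, -0.03913816])] [np.float64(0.041988633686073265), np.float64(0.039939586949410084)] 70.73305378288119
60 [(350, 196), (352, 191), (354, 193), (356, 197), (358, 201), (360, 161), (362, 77), (364, 85), (366, 86), (368, 80), (370, 120), (372, 152), (374, 173), (376, 192), (378, 178), (380, 171), (382, 165), (384, 142), (386, 105), (388, 52), (390, 117), (392, 103), (394, 106)] [(490, 106), (492, 112), (494, 111), (496, 108), (498, 112), (500, 110), (502, 108), (504, 111), (506, 104), (508, 107), (510, 109), (512, 105), (514, 104), (516, 109), (518, 108), (520, 108), (522, 110), (524, 110), (526, 109), (528, 93), (530, 79), (532, 100), (534, 105), (536, 112), (538, 113)]
150 [(350, 191), (352, 186), (354, 188), (356, 188), (358, 72), (360, 81), (362, 81), (364, 83), (366, 123), (368, 152), (370, 177), (372, 187), (374, 174), (376, 170), (378, 154), (380, 124), (382, 44), (384, 101), (386, 99), (388, 98), (390, 97), (392, 139), (394, 196)] [(490, 109), (492, 106), (494, 111), (496, 112), (498, 48), (500, 0), (502, 10), (504, 6), (506, 22), (508, 117), (510, 111), (512, 89), (514, 97), (516, 94), (518, 99), (520, 111), (522, 118), (524, 132), (526, 146), (528, 174), (530, 190), (532, 189), (534, 194), (536, 204), (538, 209)]
200 [(350, 191), (352, 189), (354, 187), (356, 66), (358, 80), (360, 81), (362, 83), (364, 136), (366, 150), (368, 180), (370, 176), (372, 163), (374, 165), (376, 141), (378, 79), (380, 104), (382, 95), (384, 99), (386, 93), (388, 118), (390, 199), (392, 195), (394, 192)] [(490, 107), (492, 106), (494, 107), (496, 109), (498, 109), (500, 111), (502, 107), (504, 92), (506, 100), (508, 101), (510, 112), (512, 112), (514, 122), (516, 140), (518, 168), (520, 183), (522, 192), (524, 197), (526, 202), (528, 209), (530, 208), (532, 209), (534, 207), (536, 206), (538, 209)]
```

View pics/w3z.png

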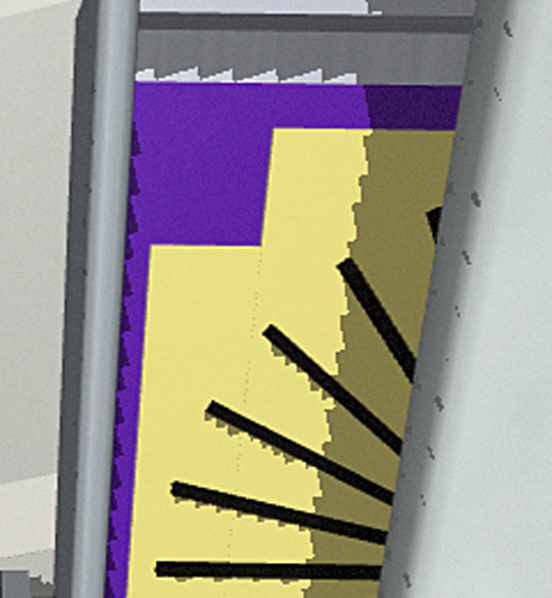

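The gap from plate to housing measures about 40–45 mm, counting the rounded edges, and the force rose with no further travel. That means the tray is against its stop. Next I'll retract, rise, and view the levers from a hover.

```bash
python3 -m pendant '[[[0,-0.2,0],[0,0,0]],[[0,-0.2,0],[0,0,0]],[[0,0,-0.5],[0,0,0]],[[0,0,-0.5],[0,0,0]],[[0,0,-0.5],[0,0,0]],[[-0.125,0.4,0],[0,0,0]],[[-0.125,0.4,0],[0,0,0]],[[0,0,0],[0,0,0]],[[0,0,0],[0,0,0]]]'
python3 - <<'E'
from h import *
for n in ('wrist','side'):
    d=env.get_image(n);im=d['image'][:,:,::-1]
    cv2.imwrite(f'pics/{n}4.png',im)
    if n=='side': cv2.imwrite('pics/side4z.png',cv2.resize(im[185:265,290:410],None,fx=6,fy=6,interpolation=cv2.INTER_CUBIC))
s=env.observe();print(s['position'],s['ft_force'])
E
```

```text
time_s: 7.2
position: [0.5623, -0.1024, 0.206]
tool_rot: [[0.281, 0.96, -0.001], [0.96, -0.281, 0.0], [0.0, -0.001, -1.0]]
ft_force: [-0.2, 0.1, -0.3]
grip_width: 0.0002
[ 0.56211312 -0.10222224  0.20639327] [0.08813153 0.20905974 0.09782304]
```

View pics/wrist4.png

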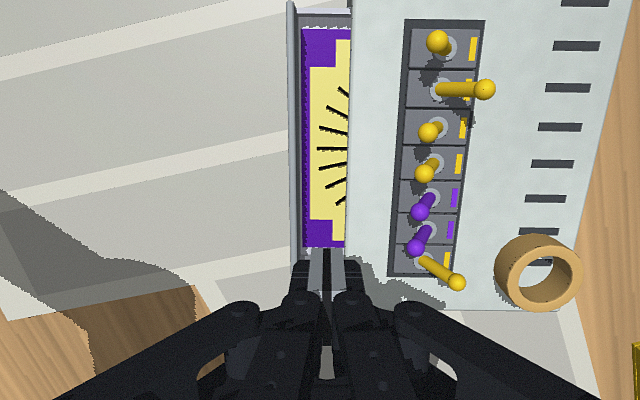

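View pics/side4z.png

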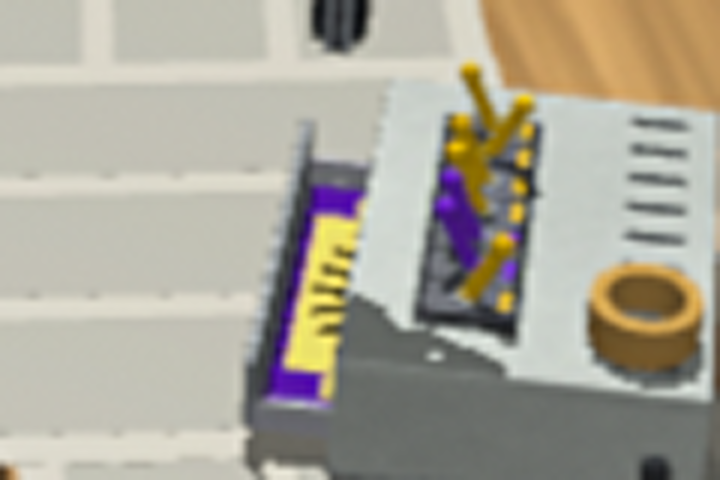

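The wrist view is clear: the purple balls are at (420,212) and (416,247), and all the yellows are as they started. I'll convert these to tool-frame offsets.

Run:
```python
from h import *
W=env.get_image('wrist');s=env.observe();p=np.array(s['position']);R=np.array(s['tool_rot'])
im=W['image'];h=cv2.cvtColor(im,cv2.COLOR_RGB2HSV)
m=cv2.inRange(h,(125,90,40),(150,255,255))
k,l,st,ce=cv2.connectedComponentsWithStats(m)
for i in range(1,k):
    if st[i,4]>30:print(st[i],ce[i])
for n,q,z in [('Yoff0',(437,41),.1134),('Yon',(485,89),.1134),('Yoff',(428,132),.1134),('Yoff',(425,173),.1134),('P1',(420,212),.1134),('P2',(416,247),.1134),('Yon',(457,282),.1134),
  ('plateTL',(404,20),.081),('plateBL',(388,276),.081),('plateTR',(484,20),.081)]:
    X=plane(W,*q,z);print(n,X.round(4),'tool',(R.T@(X-p)).round(4))
```

```text
[ 301   29   50  219 3649] [314.81227734 126.03398191]
[450 189   8  19 109] [453.8440367  197.58715596]
[410 192  26  30 455] [422.63516484 206.91208791]
[446 221   8  18 104] [449.94230769 229.50961538]
[407 225  25  32 470] [418.92553191 241.1       ]
Yoff0 [ 0.6491 -0.0215  0.1134] tool [0.1018 0.0608 0.0931]
Yon [ 0.6709 -0.0546  0.1134] tool [0.0762 0.091  0.0931]
Yoff [ 0.6343 -0.0696  0.1134] tool [0.0515 0.0601 0.0931]
Yoff [ 0.6274 -0.0939  0.1134] tool [0.0263 0.0603 0.0931]
P1 [ 0.6192 -0.1182  0.1134] tool [0.0006 0.0592 0.0931]
P2 [ 0.6116 -0.1416  0.1134] tool [-0.0239  0.0585  0.0931]
Yon [ 0.6331 -0.175   0.1134] tool [-0.0501  0.0885  0.0931]
plateTL [ 0.6414 -0.0025  0.081 ] tool [0.1179 0.048  0.1255]
plateBL [ 0.5897 -0.1765  0.081 ] tool [-0.0636  0.0473  0.1255]
plateTR [ 0.6899 -0.0167  0.081 ] tool [0.1179 0.0986 0.1255]
```

The spacing comes out at 25 mm, which agrees with the given geometry. Purple 1 is directly ahead (tool x about 0, y 59 mm). I'll descend, then push.

```bash
python3 -m pendant '[[[0,0,0.45],[0,0,0]],[[0,0,0.45],[0,0,0]],[[0,0,0],[0,0,0]],[[0,0,0],[0,0,0]]]'
python3 - <<'E'
from h import *
for n in ('wrist','side'):
    d=env.get_image(n);im=d['image'][:,:,::-1]
    if n=='side': im=cv2.resize(im[165:265,290:410],None,fx=6,fy=6,interpolation=cv2.INTER_CUBIC)
    cv2.imwrite(f'pics/{n}5.png',im)
E
```

```text
time_s: 7.85
position: [0.5634, -0.1029, 0.1182]
tool_rot: [[0.281, 0.96, 0.002], [0.96, -0.281, -0.001], [-0.0, 0.003, -1.0]]
ft_force: [-0.3, 0.3, 0.4]
grip_width: -0.0
```

View pics/wrist5.png

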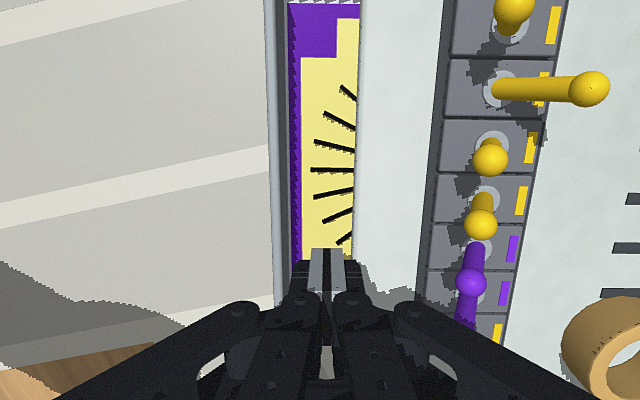

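View pics/side5.png

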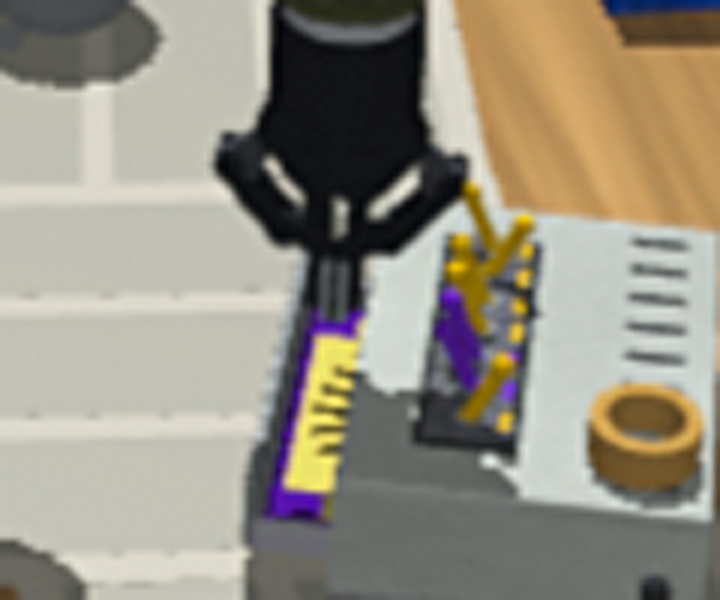

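```bash
python3 -m pendant '[[[0,0.2,0],[0,0,0]],[[0,0.15,0],[0,0,0]],[[0,0.1,0],[0,0,0]],[[0,0.1,0],[0,0,0]],[[0,0.1,0],[0,0,0]],[[0,0,0],[0,0,0]]]'; python3 -m pendant '[[[0,0.04,0],[0,0,0]],[[0,0,0],[0,0,0]]]';python3 - <<'E'
from h import *
for n in ('wrist','side'):
    d=env.get_image(n);im=d['image'][:,:,::-1]
    if n=='side': im=cv2.resize(im[165:265,290:410],None,fx=6,fy=6,interpolation=cv2.INTER_CUBIC)
    cv2.imwrite(f'pics/{n}6.png',im)
E
```

```text
time_s: 8.7
position: [0.6256, -0.1212, 0.1162]
tool_rot: [[0.281, 0.96, 0.001], [0.96, -0.281, -0.0], [0.0, 0.001, -1.0]]
ft_force: [-0.6, 0.0, 0.2]
grip_width: -0.0002
time_s: 8.95
position: [0.6285, -0.122, 0.1161]
tool_rot: [[0.281, 0.96, -0.001], [0.96, -0.281, 0.0], [0.0, -0.001, -1.0]]
ft_force: [-2.1, 0.9, -0.4]
grip_width: 0.0001
```

View pics/wrist6.png

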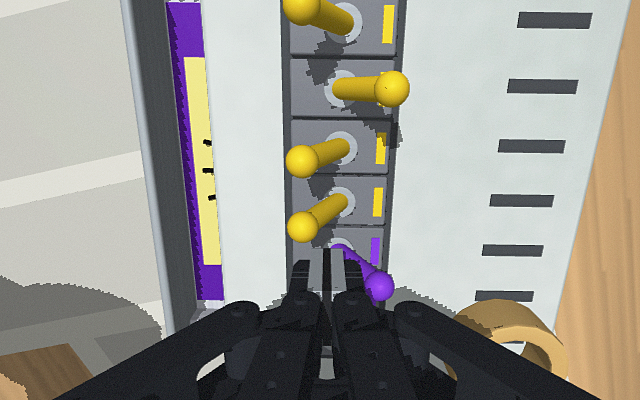

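View pics/side6.png

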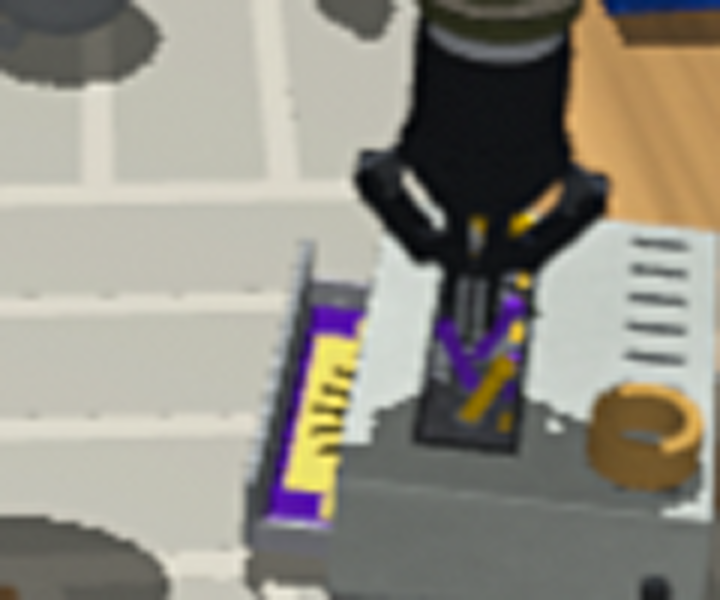

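Purple 1 has swung over without touching its neighbours. I'll press on until the stop shows in the force.

```bash
python3 -m pendant '[[[0,0.03,0],[0,0,0]],[[0,0,0],[0,0,0]]]'; python3 -m pendant '[[[0,0.02,0],[0,0,0]],[[0,0,0],[0,0,0]]]'
```

```text
time_s: 9.3
position: [0.6294, -0.1222, 0.1159]
tool_rot: [[0.281, 0.96, -0.007], [0.96, -0.281, 0.002], [-0.0, -0.007, -1.0]]
ft_force: [-14.6, 2.4, 3.4]
grip_width: -0.0001
time_s: 9.55
position: [0.6298, -0.1223, 0.1158]
tool_rot: [[0.281, 0.96, -0.011], [0.96, -0.281, 0.003], [-0.0, -0.011, -1.0]]
ft_force: [-21.1, 5.1, 7.9]
grip_width: 0.0002
```

At the stop (21 N with no further travel). I'll retract and shift over to purple 2.

```bash
python3 -m pendant '[[[0,-0.1,0],[0,0,0]],[[0,-0.24,0],[0,0,0]],[[0,-0.4,0],[0,0,0]],[[0,0,0],[0,0,0]],[[-0.245,0,0],[0,0,0]],[[0,0,0],[0,0,0]],[[0,0,0],[0,0,0]]]'
python3 - <<'E'
from h import *
s=env.observe();p=np.array(s['position']);R=np.array(s['tool_rot'])
print(p,'P2',R.T@(np.array([.6116,-.1416,.1134])-p))
for n in ('wrist','side'):
    d=env.get_image(n);im=d['image'][:,:,::-1]
    if n=='side': im=cv2.resize(im[165:265,290:410],None,fx=6,fy=6,interpolation=cv2.INTER_CUBIC)
    cv2.imwrite(f'pics/{n}7.png',im)
E
```

```text
time_s: 10.42
position: [0.5565, -0.1261, 0.1164]
tool_rot: [[0.281, 0.96, 0.001], [0.96, -0.281, -0.0], [0.0, 0.001, -1.0]]
ft_force: [0.4, 0.3, 0.7]
grip_width: 0.0004
[ 0.55645718 -0.12614936  0.11641736] P2 [0.00069477 0.05725926 0.00307434]
```

View pics/wrist7.png

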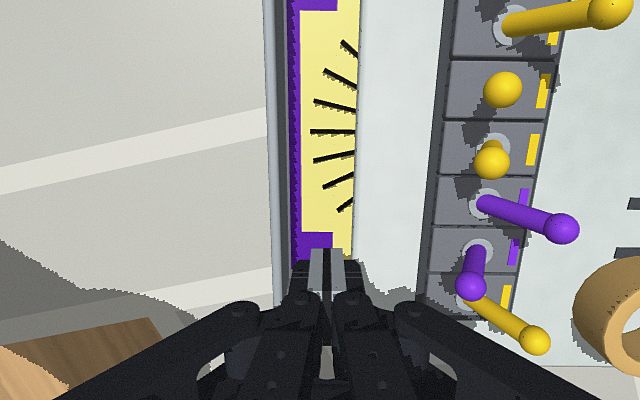

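View pics/side7.png

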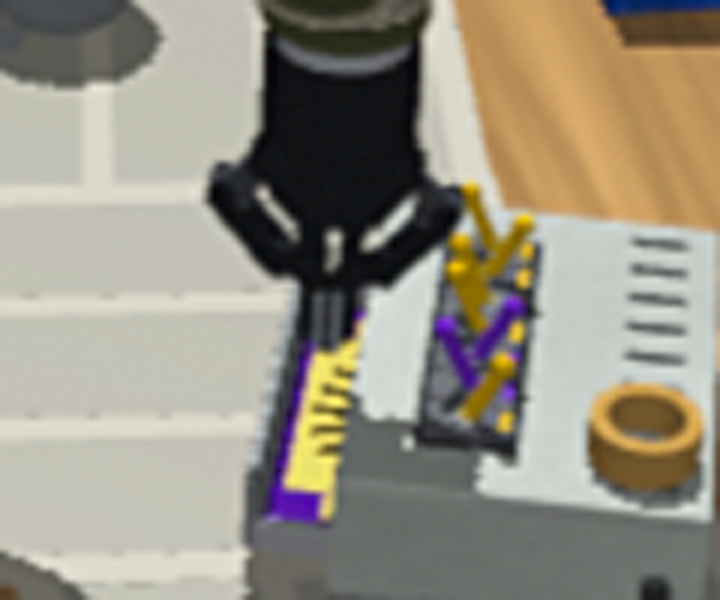

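Purple 1 is on and purple 2 is dead ahead (x +0.7 mm, y 57 mm). I'll repeat the same push.

```bash
python3 -m pendant '[[[0,0.2,0],[0,0,0]],[[0,0.15,0],[0,0,0]],[[0,0.1,0],[0,0,0]],[[0,0.1,0],[0,0,0]],[[0,0.1,0],[0,0,0]],[[0,0,0],[0,0,0]]]'; python3 -m pendant '[[[0,0.04,0],[0,0,0]],[[0,0,0],[0,0,0]]]'; python3 -m pendant '[[[0,0.03,0],[0,0,0]],[[0,0,0],[0,0,0]]]'
```

```text
time_s: 11.28
position: [0.6187, -0.1446, 0.116]
tool_rot: [[0.281, 0.96, 0.0], [0.96, -0.281, -0.0], [0.0, 0.0, -1.0]]
ft_force: [-0.0, -0.1, -0.3]
grip_width: -0.0
time_s: 11.52
position: [0.6215, -0.1454, 0.1161]
tool_rot: [[0.281, 0.96, -0.002], [0.96, -0.281, 0.001], [0.0, -0.002, -1.0]]
ft_force: [-4.0, 2.5, -0.2]
grip_width: 0.0002
time_s: 11.78
position: [0.6222, -0.1456, 0.1159]
tool_rot: [[0.281, 0.96, -0.007], [0.96, -0.281, 0.002], [0.0, -0.008, -1.0]]
ft_force: [-15.2, 3.2, 4.7]
grip_width: -0.0
```

```bash
python3 -m pendant '[[[0,0.02,0],[0,0,0]],[[0,0,0],[0,0,0]]]'
```

```text
time_s: 12.02
position: [0.6227, -0.1457, 0.1157]
tool_rot: [[0.281, 0.96, -0.012], [0.96, -0.281, 0.003], [0.0, -0.012, -1.0]]
ft_force: [-22.3, 4.0, 8.1]
grip_width: 0.0002
```

Purple 2 is at its stop. I'll retract, rise, and look again.

```bash
python3 -m pendant '[[[0,-0.1,0],[0,0,0]],[[0,-0.24,0],[0,0,0]],[[0,-0.4,0],[0,0,0]],[[0,0,0],[0,0,0]],[[0,0,-0.5],[0,0,0]],[[0,0,-0.4],[0,0,0]],[[0.25,0,0],[0,0,0]],[[0,0,0],[0,0,0]],[[0,0,0],[0,0,0]]]'
python3 - <<'E'
from h import *
s=env.observe();p=np.array(s['position']);R=np.array(s['tool_rot']);print(p)
for n in ('wrist','side','top'):
    d=env.get_image(n);im=d['image'][:,:,::-1]
    if n=='side': im=cv2.resize(im[165:265,290:410],None,fx=6,fy=6,interpolation=cv2.INTER_CUBIC)
    cv2.imwrite(f'pics/{n}8.png',im)
E
```

```text
time_s: 13.15
position: [0.5631, -0.1028, 0.206]
tool_rot: [[0.281, 0.96, 0.0], [0.96, -0.281, -0.0], [-0.0, 0.0, -1.0]]
ft_force: [-0.4, -0.2, 1.5]
grip_width: -0.0004
[ 0.56309034 -0.10275527  0.20603459]
```

View pics/wrist8.png

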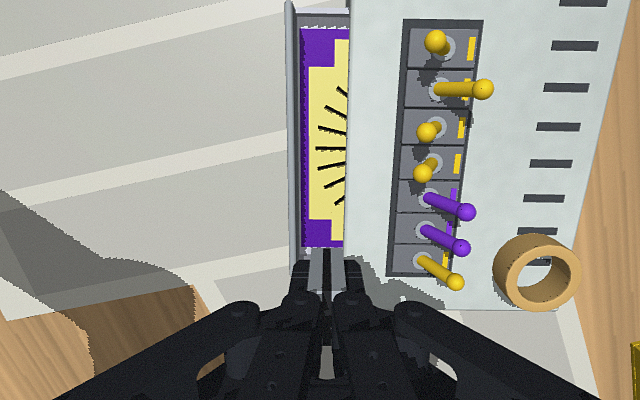

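View pics/side8.png

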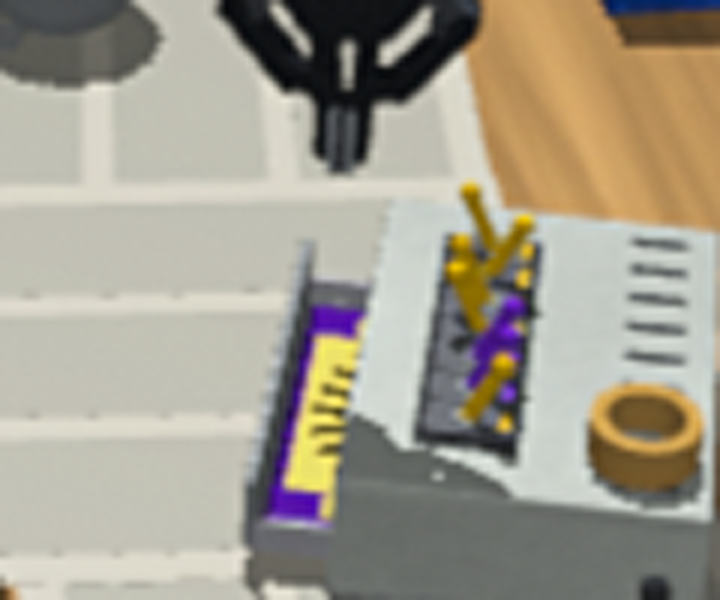

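View pics/top8.png

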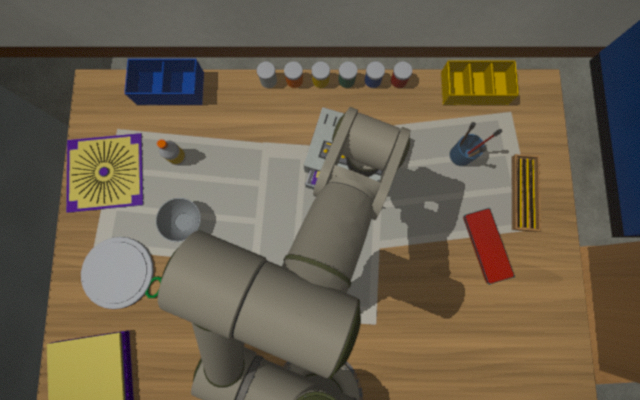

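Both purples lean fully back in line with the yellow "on" levers, and the yellows look unchanged. One numeric check of the tips and the tray face before handing in.

Run:
```python
from h import *
W=env.get_image('wrist');s=env.observe();p=np.array(s['position']);R=np.array(s['tool_rot'])
f=lambda q,z:(R.T@(plane(W,*q,z)-p)).round(4)[:2]
for n,q in [('Yon',(483,89)),('P1',(466,212)),('P2',(461,247)),('Yon',(456,282)),('Yoff',(436,41)),('Yoff',(426,132)),('Yoff',(423,173))]: print(n,f(q,.1134))
im=W['image']
for v in (100,180): print(v,[(u,int(im[v,u].mean())) for u in range(278,312)])
for u in range(289,299,2): print(u,f((u,180),.052),f((u,180),.010))
```

```text
Yon [0.0762 0.0898]
P1 [0.0008 0.0887]
P2 [-0.0237  0.0883]
Yon [-0.0498  0.0878]
Yoff [0.1017 0.0603]
Yoff [0.0515 0.0589]
Yoff [0.0263 0.0591]
100 [(278, 192), (279, 195), (280, 197), (281, 195), (282, 196), (283, 192), (284, 193), (285, 196), (286, 156), (287, 153), (288, 162), (289, 179), (290, 176), (291, 170), (292, 161), (293, 127), (294, 66), (295, 64), (296, 70), (297, 65), (298, 113), (299, 116), (300, 83), (301, 56), (302, 49), (303, 55), (304, 56), (305, 54), (306, 105), (307, 99), (308, 109), (309, 166), (310, 206), (311, 199)]
180 [(278, 189), (279, 188), (280, 191), (281, 186), (282, 187), (283, 190), (284, 190), (285, 188), (286, 190), (287, 186), (288, 128), (289, 161), (290, 170), (291, 168), (292, 173), (293, 160), (294, 143), (295, 66), (296, 64), (297, 64), (298, 72), (299, 112), (300, 117), (301, 59), (302, 53), (303, 52), (304, 59), (305, 110), (306, 100), (307, 91), (308, 101), (309, 168), (310, 203), (311, 196)]
289 [ 0.0064 -0.0308] [-0.0041 -0.0353]
291 [ 0.0064 -0.0292] [-0.0041 -0.0335]
293 [ 0.0064 -0.0276] [-0.0041 -0.0317]
295 [ 0.0064 -0.026 ] [-0.0041 -0.0298]
297 [ 0.0064 -0.0244] [-0.0041 -0.028 ]
```

The tray face measures 105 mm ahead of the hinge line, which is exactly the home position. All "on" tips line up at about 88–90 mm and the "off" tips at about 59–60 mm. Handing in.

```bash
python3 -c "
from rig import env
print(env.close_job()); print(env.observe()['time_s'])"
```

```text
the job is handed in; nothing more can be done
None
the job is handed in; nothing more can be done
```

The tray is fully home and both purple toggles are all the way on. I pushed the tray in first, then flipped the toggles one at a time with the closed fingers, and handed in at about 13 s with the arm clear of everything.

**Tray:** I pushed until the force reached about 17 N with no further travel. The last picture puts its face 105 mm in front of the hinge line, which is the home position. An earlier, rougher measurement gave a 40–42 mm gap to the housing instead of 45 mm. I put that down to the rounded edges.

**Purple toggles:** Each was pushed until it stopped moving, at about 22 N. In the last picture their tips line up within about 1 mm with the yellow toggles that are on.

**Yellow toggles and other things:** In the wrist picture three yellow toggles are still off and two still on. The tape roll, glue, bowl, pencil tin and brush pot look unmoved. In the last top view the arm hid most of the scissors, so I could not check them fully, but the arm never went near them.

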